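# Pop and open the red-tab cuvette holder

## Robot

A 6-joint arm with a two-finger parallel gripper is mounted at the origin on the work surface. World frame = base frame: x ahead of the robot, y to its left, z up, the work surface at z = 0. Lengths are in m, angles in rad, forces in N, time in s.
With the tool pointing down it reaches from about 0.375 to 0.825 m from the base axis. Payload 5.5 kg.
Tool frame: the origin (TCP) lies between the finger pads; the fingertips stand 14 mm ahead of it and the grasp point (between the pads) lies 5 mm behind it (nose_length is the distance from the TCP to the fingertips, in m); x points along the fingers, y is the direction in which the jaws open and shut, and the axes are right-handed (so a half turn about x gives the same grasp; the last joint's range is limited). The gripper opens to 85 mm and grips with 20 to 120 N. Pads are 22 mm wide; open, the fingers measure 114 mm over their backs; the gripper's body (76 mm by 85 mm) begins 54 mm behind the grasp point. The pads swing forward as they close: fully open they stand 13 mm farther back than shut.
Start: joints at [-1.234, 0.314, -0.047, 1.21, 0, 1.571], TCP at [0.198, -0.566, 0.245] pointing down, gripper open.
Joint ranges: [-2.67, 2.67], [-0.69, 1.73], [-1.03, 1.25], [-2.08, 2.16], [-1.42, 1.45], [-3.14, 3.14]. Speed limits (rad/s): [2.39, 2.39, 3.01, 3.14, 3.14, 3.14].

## Interface

Orientations are given as a 3x3 rotation matrix whose columns are the frame's x, y, z axes.
In Python, from bench import * gives the robot as it stands.
- The arm moves only by the tool servo_tool, never from a script. Its argument "targets" is one flat list of numbers, 5 for each row, row after row: the opening, from 0 (shut) to 1 (fully open), then the shift along the tool's x, y, z in m, then the turn about the tool's x in rad. A call has 1 to 12 rows; each row shifts and turns the pose as measured when the row begins, along the tool's axes as they then stand; what a row does not reach is not made up. A row lasts 1/8 s, in which the tool goes at most 62.5 mm and 10.7 degrees, less where a joint would pass 70% of its speed; a pose out of reach is approached as far as the arm can. A call is refused whole if a number of a shift passes 0.0625 or a number of a turn 0.188, either way. A call with a gripper value outside its range is refused whole. The fingers move at their own pace and stop on an object; "force" is the grip in N (left out, the last holds). Time passes only in rows, so rows that do not move let the fingers close. It gives the time, the measured TCP pose, the force and the opening at its end, in the units of the state.
- read_state(): the state, without advancing time (a new reading comes with each control period).
- get_image(name): name is "scene" or "side" or "wrist"; returns a dict with "frame" (480x640x3 uint8, red, green, blue), "mtx" (3x3 intrinsics, pixels), "R" (3x3) and "t" (3): a world point X has camera coordinates R X + t. Camera axes: x right, y down, z forward; pixel columns grow to the right and rows downward; lengths in m; the calibration is good to about 2 mm. A picture is of the moment at which its call begins. There is no depth.
- finish_job(): hands the job in, once; it reports no verdict.
The state is a dict: "time": time; "joint_positions": joint angles; "dq": joint speeds; "joint_torque": joint torques, N m; "eef_pos": TCP position; "ee_rot": TCP orientation; "contact_force": force on the tool from outside, world axes, zero at the start; "torque": the same for the moment, N m; "finger_gap": opening from 0.0 (shut) to 1.0 (fully open).
Only numpy, scipy, OpenCV 4.12 (cv2) and the standard library are available. Lean on these libraries where they do the work, as an engineer would, in place of code of your own. Each camera call takes 0.05 s, during which the arm holds its last target. There are 200 camera calls.

## Task

Open the cuvette holder that has the red release tab so it can be loaded: press its tab down so that the lid springs up, then push the lid all the way back until it stands fully open at its stop. Use the fingers only to press and push, without forcing anything; do not pick up or shove any of the loose things, and leave the blue-tab holder shut.

Things in the scene. Friction and masses are not known exactly. Their poses are not given: they have to be found in the camera images.
- red_holder: White cuvette holder with dark grey lid and RED release tab, fixed to the bench. Origin: on the bench; x runs from its front (tab) to its rear (hinge), y to the left of that, z up. Body x -60 to 70, y -45 to 45, top 74 mm. Lid hinge line along y at x 35, z 79.5 mm. Tab rocks about a line along y at x -58, z 59.5 mm.
- blue_holder: The same kind of holder with a BLUE release tab, fixed to the bench; same sizes and axes as red_holder. To be left shut.
- red_tab (a joint): Angle of the red release tab, rad: 0 at rest, growing as its pad is pressed down, 0.32 at its stop (pad point about 9 mm down). Sprung: about 3 N at the pad to start, 6 N at the stop. Frees the lid at about 0.2 to 0.25; springs back to 0 when let go.
- red_lid (a joint): Angle of the red holder's lid, rad: 0 shut and latched, 1.57 upright, 1.85 fully open at its stop (leaning back). Once freed, its spring lifts it to about 0.9 in roughly a second and no further; after that the stiff hinge (about 1 N at the front edge) keeps it where it is left.
- blue_tab (a joint): Angle of the blue release tab, rad, as red_tab.
- blue_lid (a joint): Angle of the blue holder's lid, rad, as red_lid. Shut at the start.
- red_pad (a point): Place to press down: on top of the red tab's pad, 66 mm above the bench, 30 mm ahead of its rocking line (holder x -88). The pad is 36 mm wide, holder x -100 to -60, 5 mm thick. Behind it stands the tab's 30 mm wide hook (holder x -62 to -47, up to 88 mm high), which swings up to 8 mm to the front as the tab is pressed.
- red_lip (a point): Centre of the front (free) edge of the red holder's lid, at half thickness. The lid is a plate 88 mm long from hinge line to this edge, 76 mm wide, 7 mm thick. Sprung up, this edge stands about 148 mm above the bench. Moves with the lid.
- bottle_a: Clear 64 mm wide, 150 mm tall sample bottle with a white cap. Origin: centre of its underside. Loose; to be left alone.
- bottle_b: Second bottle just like bottle_a. Origin: centre of its underside. Loose; to be left alone.
- cuvette: Loose clear cuvette, 13 x 13 x 49 mm, standing upright. Origin: centre of its underside. Loose; to be left alone.
- vial: Small amber jar, 28 mm wide, 55 mm tall. Origin: centre of its underside. Loose; to be left alone.
- beaker: Glass beaker, 70 mm wide, 90 mm tall. Origin: centre of its underside. Loose; to be left alone.
- spatula: Steel laboratory spatula, 180 mm long, 16 mm wide, 5 mm thick, lying flat along its x. Origin: its middle, at the underside. Loose; to be left alone.

How it is judged:
On the way, in this order (a step that is already met when the one before it is completed fails the run):
1. the red release tab is pressed down (value of joint red_tab above 0.15 rad).
2. the red holder's lid has sprung up (value of joint red_lid above 0.6 rad), for 0.1 s.
3. the red holder's lid is pushed fully open (value of joint red_lid above 1.7 rad), for 0.2 s.
At the end, for the whole second after the job is handed in: The red holder's lid rests fully open (beyond 1.7 rad of 1.85), its tab is back up (below 0.06 rad), the blue holder's lid and tab are as they were (below 0.06 rad), and every loose thing is within 25 mm of where it stood (value of joint red_lid between 1.7 and 1.95 rad and velocity of joint red_lid between -0.1 and 0.1 rad/s and value of joint each of red_tab, blue_lid, blue_tab below 0.06 rad and distance of each of bottle_a, bottle_b, cuvette, vial, beaker, spatula from where it was at the start of the episode below 0.025 m); the robot touches nothing.
It fails at once if the blue holder's lid is released or its tab pressed (value of joint blue_lid above 0.1 rad or value of joint blue_tab above 0.12 rad).
It fails at once if a loose thing is lifted or shoved more than 25 mm (distance of any of bottle_a, bottle_b, cuvette, vial, beaker, spatula from where it was at the start of the episode above 0.025 m).
It fails at once if a loose thing is lifted off the bench by more than 12 mm (height (world z) of any of bottle_a, bottle_b, cuvette, vial, beaker, spatula above 0.012 m).
It fails at once if the red holder is forced (more than 60 N) (contact force between any of the fingers, the arm and red_holder above 60 N).
It fails at once if the robot pushes hard on the blue holder (more than 20 N) (contact force between any of the fingers, the arm and blue_holder above 20 N).
It also fails if it takes over 40 s, if anything falls off the work surface, if the arm or the gripper's body presses on something with over 40 N, if the wrist force passes 120 N, or if a joint passes its speed limit or range.

## Working session

There is one attempt and no reset: what is moved stays moved. The work goes in short steps, Python scripts to look and compute and a tool call to move; the robot and the scene stay as the last step left them, time stands still between calls to the robot, and variables do not carry over. Pictures are saved under pics/ and viewed, and the job is handed in when it is done.

Besides the shell and the picture viewer there is one more tool, called after "Call:" as name(argument=value, ...) on one line, values as JSON. servo_tool: Moves the arm, as the interface text tells. Its arguments: {"type":"object","properties":{"targets":{"type":"array","items":{"type":"number"}},"force":{"type":"number"}},"required":["targets"]}

```bash
mkdir -p pics; cat > h.py <<'E'
from bench import *
import numpy as np, cv2
def snap(n,f):
    d=get_image(n); cv2.imwrite('pics/'+f,cv2.cvtColor(d['frame'],cv2.COLOR_RGB2BGR)); np.savez('pics/'+f+'.npz',**{k:np.array(v) for k,v in d.items()}); return d
def load(f): return np.load('pics/'+f+'.npz')
def ray(d,u,v):
    R=np.array(d['R']);t=np.array(d['t']).ravel()
    return -R.T@t, R.T@np.linalg.inv(d['mtx'])@np.array([u,v,1.])
def onz(d,u,v,z):
    c,r=ray(d,u,v); return c+r*(z-c[2])/r[2]
def proj(d,X):
    p=np.array(d['mtx'])@(np.array(d['R'])@np.array(X)+np.array(d['t']).ravel()); return p[:2]/p[2]
E
python3 - <<'E'
from h import *
for n in('scene','side','wrist'):
    d=snap(n,n+'0.png'); print(n,(-np.array(d['R']).T@np.array(d['t']).ravel()).round(3))
s=read_state(); print(s)
E
```

```text
scene [ 1.298 -0.521  0.906]
side [0.094 0.576 0.734]
wrist [ 0.261 -0.544  0.373]
{'time': 0.15, 'joint_positions': array([-1.23398940e+00,  3.14085736e-01, -4.78415680e-02,  1.21014222e+00,
       -1.54798194e-05,  1.57087579e+00]), 'dq': array([-1.77459565e-05, -9.63609982e-04,  4.45164505e-03,  1.03622423e-04,
       -5.28495853e-04,  2.67755325e-03]), 'joint_torque': array([-1.84729479e-04, -5.40043616e+01,  3.40060437e+01,  1.32110642e-02,
        1.04411592e-05,  2.04427084e-05]), 'eef_pos': array([ 0.19814918, -0.5659156 ,  0.24462273]), 'ee_rot': array([[-4.35371652e-04,  3.30399844e-01, -9.43840958e-01],
       [ 1.19655108e-03, -9.43840199e-01, -3.30400131e-01],
       [-9.99999189e-01, -1.27320077e-03,  1.55809762e-05]]), 'contact_force': array([-0.77330904, -0.44409264,  0.11219792]), 'torque': array([0.06868243, 0.04318301, 0.05520945]), 'finger_gap': 0.9995247356360756}
```

View pics/scene0.png

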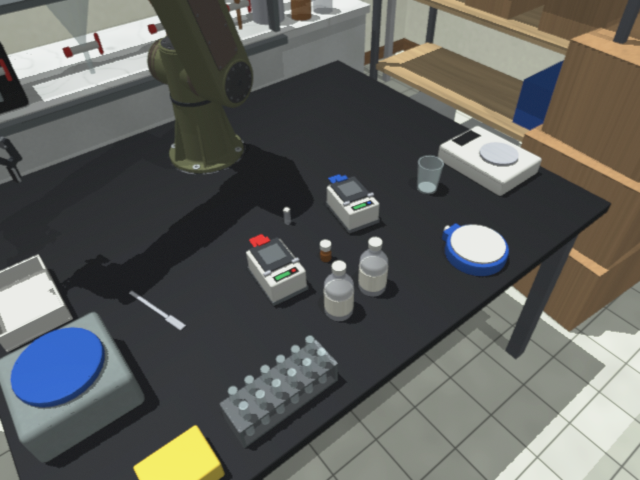

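View pics/side0.png

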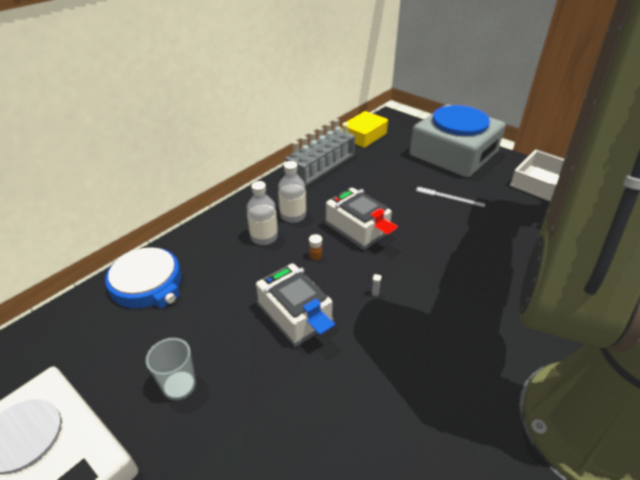

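The scene view has the red holder at about (277,268) with its tab at (260,240), facing the robot. The cuvette is at (287,215), the vial at (326,250), and the bottles at (339,292) and (374,268) are behind and to the side. I'll zoom in on both views.

```bash
python3 - <<'E'
from h import *
for f,(x,y) in (('scene0',(220,195)),('side0',(295,165))):
    im=cv2.imread(f'pics/{f}.png')[y:y+115,x:x+115]
    cv2.imwrite(f'pics/{f}z.png',cv2.resize(im,None,fx=5,fy=5,interpolation=cv2.INTER_CUBIC))
    d=load(f+'.png'); im=d['frame'].astype(int)
    m=((im[...,0]>150)&(im[...,1]<60)&(im[...,2]<60)).astype(np.uint8)
    n,l,s,c=cv2.connectedComponentsWithStats(m)
    for i in range(1,n):
        if s[i,4]>20: print(f,s[i],c[i],onz(d,*c[i],.066).round(4))
E
```

```text
scene0 [255 240  15   6  22] [261.36363636 242.63636364] [ 0.5252 -0.1227  0.066 ]
side0 [371 210  26  24 284] [383.13732394 222.39084507] [ 0.5256 -0.1289  0.066 ]
```

View pics/scene0z.png

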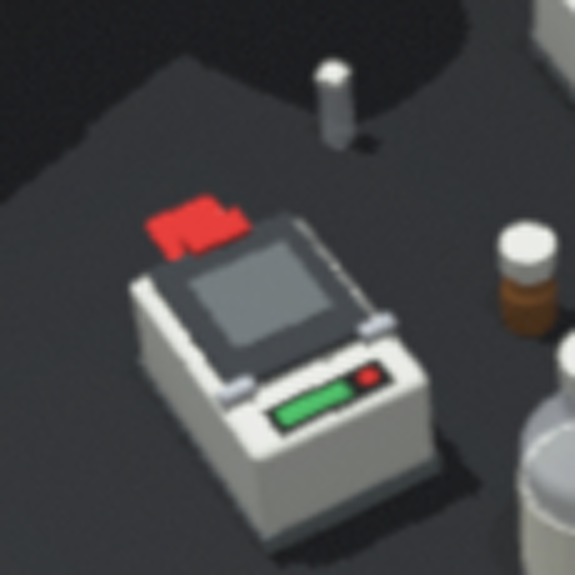

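View pics/side0z.png

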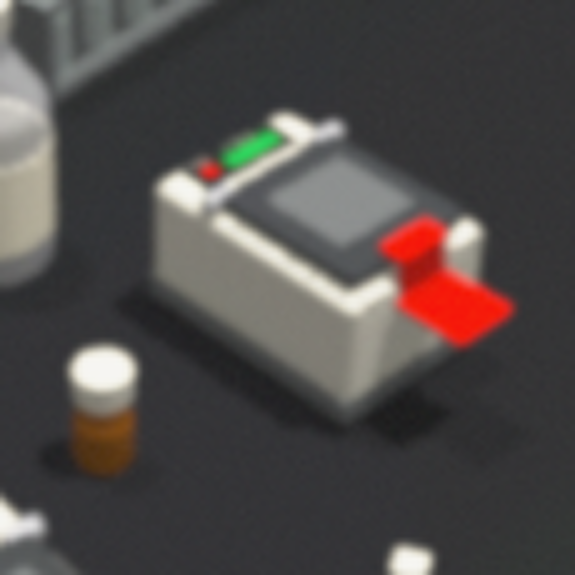

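View pics/wrist0.png

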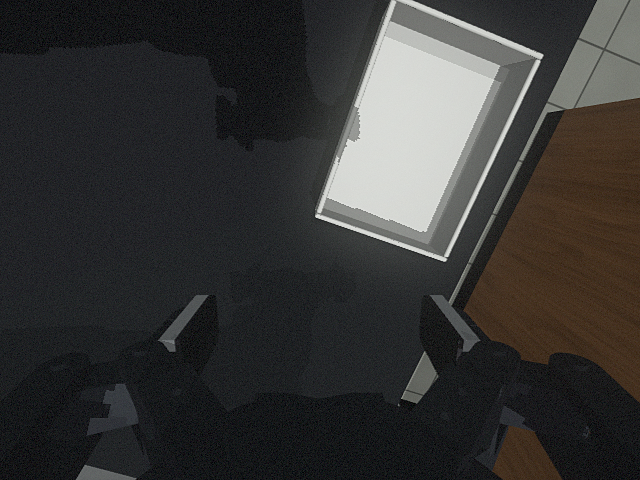

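```bash
python3 - <<'E'
from h import *
S=load('scene0.png');D=load('side0.png')
def z(d,o,u,v,h): return onz(d,o[0]+(u+.5)/5-.5,o[1]+(v+.5)/5-.5,h)[:2]
s=(220,195);t=(295,165)
obs={}
P=[]
for n,d,o,u,v,h,m in [
 ('RR sc',S,s,262,462,.074,(70,-45)),('RL sc',S,s,432,382,.074,(70,45)),('FR sc',S,s,132,283,.074,(-60,-45)),
 ('RL sd',D,t,154,184,.074,(70,45)),('FL sd',D,t,348,306,.074,(-60,45)),('FR sd',D,t,484,230,.074,(-60,-45)),
 ('pad fr',D,t,515,308,.066,(-100,-18)),('pad fl',D,t,463,347,.066,(-100,18)),
 ('hook fl',D,t,400,262,.088,(-62,15)),('pad fr sc',S,s,146,225,.066,(-100,-18)),('pad fl sc',S,s,207,196,.066,(-100,18))]:
    p=z(d,o,u,v,h); print(n,p.round(4)); P.append((p,m))
A=np.array([p for p,_ in P]);M=np.array([m for _,m in P])/1000
M_,A_=M-M.mean(0),A-A.mean(0)
th=np.arctan2((M_[:,0]*A_[:,1]-M_[:,1]*A_[:,0]).sum(),(M_*A_).sum())
R=np.array([[np.cos(th),-np.sin(th)],[np.sin(th),np.cos(th)]])
o=A.mean(0)-R@M.mean(0); print('th',th,'o',o); print(((A-(M@R.T+o))*1000).round(1))
print('pad',R@[-.088,0]+o)
# loose things
print('cuv top',z(S,s,333,72,.049),z(D,t,411,555,.049)); print('vial top',z(S,s,528,238,.055),z(D,t,104,365,.055))
for n,u,v in(('A',339,268),('B',375,244)): print(n,onz(S,u,v,.15))
for n,u,v in(('A',290,168),('B',259,188)): print(n,onz(D,u,v,.15))
E
```

```text
RR sc [ 0.6636 -0.184 ]
RL sc [ 0.6729 -0.0983]
FR sc [ 0.5337 -0.1702]
RL sd [ 0.6692 -0.096 ]
FL sd [ 0.5453 -0.0834]
FR sd [ 0.5308 -0.168 ]
pad fr [ 0.4933 -0.1389]
pad fl [ 0.4955 -0.1017]
hook fl [ 0.5367 -0.1088]
pad fr sc [ 0.497  -0.1406]
pad fl sc [ 0.4986 -0.1064]
th -0.11269695259572485 o [ 0.59673815 -0.13270665]
[[ 2.3  1.3]
 [ 1.5 -2.4]
 [ 1.7  0.5]
 [-2.2 -0.1]
 [ 3.1 -2.2]
 [-1.2  2.7]
 [-2.1  0.4]
 [-3.9  1.9]
 [-0.2  2. ]
 [ 1.6 -1.3]
 [-0.8 -2.9]]
pad [ 0.50929638 -0.1228103 ]
cuv top [0.44478049 0.00557702] [0.44716371 0.00209301]
vial top [0.61265951 0.0040933 ] [6.15613978e-01 5.53352014e-04]
A [ 0.76617773 -0.07934434  0.15      ]
B [0.76127245 0.02489913 0.15      ]
A [ 0.74805504 -0.06290083  0.15      ]
B [0.74393062 0.03834216 0.15      ]
```

Holder pose comes out as origin ≈ (0.597, -0.133), yaw ≈ -0.113. First I'll shut the fingers and turn the tool so its jaw axis lies along the holder's y.

Call:
servo_tool(targets=[0, 0, 0, 0, -0.18, 0, 0, 0, 0, -0.18, 0, 0, 0, 0, -0.18, 0, 0, 0, 0, -0.18, 0, 0, 0, 0, -0.18, 0, 0, 0, 0, -0.18, 0, 0, 0, 0, -0.18, 0, 0, 0, 0, -0.18, 0, 0, 0, 0, -0.18, 0, 0, 0, 0, -0.18, 0, 0, 0, 0, -0.18, 0, 0, 0, 0, -0.18], force=30)

```text
time: 1.65
eef_pos: [0.1972, -0.5631, 0.2399]
ee_rot: [[-0.003, 0.542, 0.84], [0.01, 0.84, -0.542], [-1.0, 0.007, -0.008]]
contact_force: [-0.3, -0.2, -0.0]
finger_gap: -0.002
```

Call:
servo_tool(targets=[0, 0, 0, 0, -0.155, 0, 0, 0, 0, -0.155, 0, 0, 0, 0, -0.15])

```text
time: 2.02
eef_pos: [0.1969, -0.5623, 0.2387]
ee_rot: [[-0.004, 0.097, 0.995], [0.012, 0.995, -0.097], [-1.0, 0.012, -0.005]]
contact_force: [-0.6, -0.6, -0.3]
finger_gap: -0.003
```

```bash
cat >> h.py <<'E'
TH=-.113; O=np.array([.5967,-.1327])
def W(x,y=0,z=0):
    return np.array([O[0]+x*np.cos(TH)-y*np.sin(TH),O[1]+x*np.sin(TH)+y*np.cos(TH),z])
def where(target):
    s=read_state(); R=s['ee_rot']; p=s['eef_pos']
    d=p[:2]-O
    print('holder xy',(d[0]*np.cos(TH)+d[1]*np.sin(TH)).round(4),(-d[0]*np.sin(TH)+d[1]*np.cos(TH)).round(4),'z',p[2].round(4),'yaw y',np.arctan2(R[1,1],R[0,1]).round(3),'q',s['joint_positions'].round(2),'F',s['contact_force'].round(1))
    print('target',target.round(4),'tool shift',(R.T@(target-p)).round(4))
E
python3 -c "
from h import *
where(W(-.092,0,.15))"
```

```text
holder xy -0.3488 -0.472 z 0.2387 yaw y 1.474 q [-1.23  0.32 -0.05  1.21  0.   -1.14] F [-0.6 -0.6 -0.3]
target [ 0.5053 -0.1223  0.15  ] tool shift [0.0928 0.4667 0.2649]
```

Call:
servo_tool(targets=[0, 0, 0.042, 0.024, 0, 0, 0, 0.042, 0.024, 0, 0, 0, 0.042, 0.024, 0, 0, 0, 0.042, 0.024, 0, 0, 0, 0.042, 0.024, 0, 0, 0, 0.042, 0.024, 0, 0, 0, 0.042, 0.024, 0, 0, 0, 0.042, 0.024, 0, 0, 0, 0.042, 0.024, 0, 0, 0, 0.04, 0.024, 0, 0, 0, 0.02, 0.012, 0, 0, 0, 0, 0, 0])

```text
time: 3.52
eef_pos: [0.4976, -0.1375, 0.2397]
ee_rot: [[-0.006, 0.097, 0.995], [0.014, 0.995, -0.097], [-1.0, 0.014, -0.007]]
contact_force: [-0.2, -0.7, -0.3]
finger_gap: -0.001
```

```bash
python3 -c "
from h import *
where(W(-.092,0,.11))
snap('side','side1.png');snap('wrist','wrist1.png')"
```

```text
holder xy -0.098 -0.0159 z 0.2397 yaw y 1.474 q [-0.28  0.17 -0.25  1.17  0.01 -0.18] F [-0.2 -0.7 -0.3]
target [ 0.5053 -0.1223  0.11  ] tool shift [0.1299 0.0141 0.0071]
```

View pics/wrist1.png

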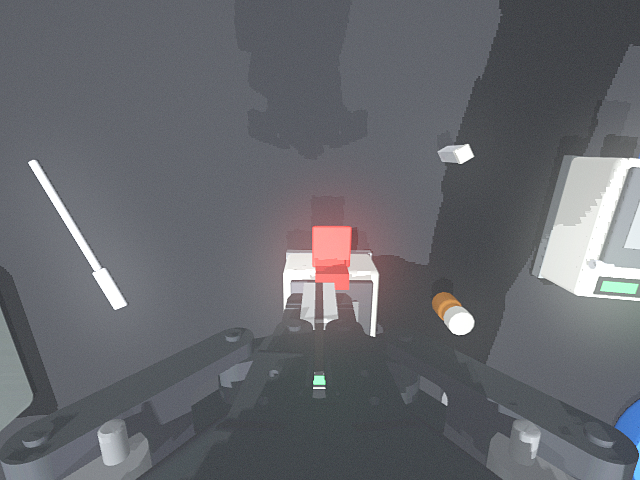

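View pics/side1.png

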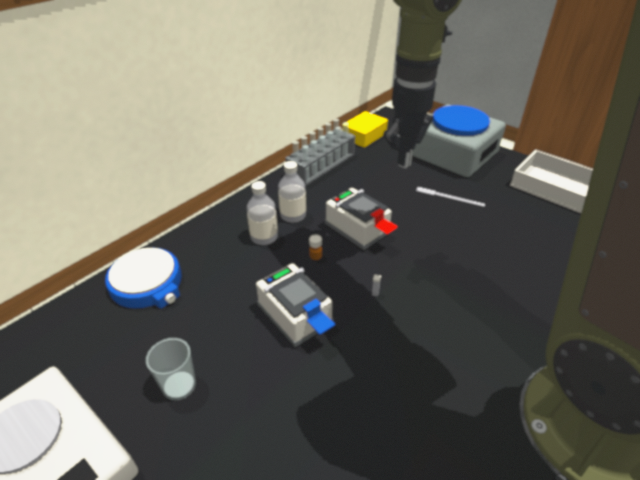

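The wrist view shows the red pad at about (331,246), just ahead of the closed fingertips. Nothing is in the way, so I'll check the pad position from this view.

```bash
python3 - <<'E'
from h import *
d=load('wrist1.png');im=d['frame'].astype(int)
m=((im[...,0]>150)&(im[...,0]-im[...,1]>100)).astype(np.uint8)
x,y,w,h=cv2.boundingRect(m);print(x,y,w,h)
for r in (228,235,245,255,262):
    c=np.where(m[r])[0]; print(r,c.min(),c.max(),onz(d,c.min()-.5,r,.066).round(4),onz(d,c.max()+.5,r,.066).round(4))
print('front edge',onz(d,331,y-.5,.066)); print('expected pad front centre',W(-.1,0,.066),'proj',proj(d,W(-.1,0,.066)),proj(d,W(-.1,.018,.066)),proj(d,W(-.1,-.018,.066)))
for c in((284,262),(378,262)): print(onz(d,*c,.074))
print(W(-.06,-.045),W(-.06,.045))
E
```

```text
312 226 40 64
228 312 351 [ 0.4979 -0.1429  0.066 ] [ 0.5016 -0.1064  0.066 ]
235 312 351 [ 0.5044 -0.1436  0.066 ] [ 0.5082 -0.1069  0.066 ]
245 312 350 [ 0.5139 -0.1446  0.066 ] [ 0.5176 -0.1085  0.066 ]
255 313 349 [ 0.5237 -0.1446  0.066 ] [ 0.5272 -0.1102  0.066 ]
262 313 349 [ 0.5305 -0.1454  0.066 ] [ 0.5341 -0.1107  0.066 ]
front edge [ 0.49735254 -0.12492196  0.066     ]
expected pad front centre [ 0.49733777 -0.12142403  0.066     ] proj [334.80841666 225.10541521] [354.46348323 225.33063523] [315.11574818 224.87976433]
[ 0.52521532 -0.1709703   0.074     ]
[ 0.53406239 -0.08524831  0.074     ]
[ 0.53200848 -0.17064742  0.        ] [ 0.54215685 -0.08122142  0.        ]
```

Call:
servo_tool(targets=[0, 0.03, 0.006, 0.004, 0, 0, 0.03, 0.006, 0.004, 0, 0, 0.03, 0, 0, 0, 0, 0.03, 0, 0, 0, 0, 0.012, 0, 0, 0, 0, 0, 0, 0, 0])

```text
time: 4.38
eef_pos: [0.5022, -0.1324, 0.1056]
ee_rot: [[-0.005, 0.109, 0.994], [0.011, 0.994, -0.109], [-1.0, 0.011, -0.006]]
contact_force: [-0.1, -0.1, 1.1]
finger_gap: 0.004
```

```bash
sed -i 's/-.1327\])/-.1355])/' h.py; python3 -c "
from h import *
where(W(-.092,0,.08))
snap('side','side2.png');snap('wrist','wrist2.png')
im=cv2.imread('pics/side2.png')[130:260,290:440];cv2.imwrite('pics/side2z.png',cv2.resize(im,None,fx=5,fy=4.6))"
```

```text
holder xy -0.0943 -0.0076 z 0.1056 yaw y 1.461 q [-0.26  0.27 -0.44  0.87  0.01 -0.15] F [-0.1 -0.1  1.1]
target [ 0.5053 -0.1251  0.08  ] tool shift [0.0257 0.0073 0.0025]
```

View pics/side2z.png

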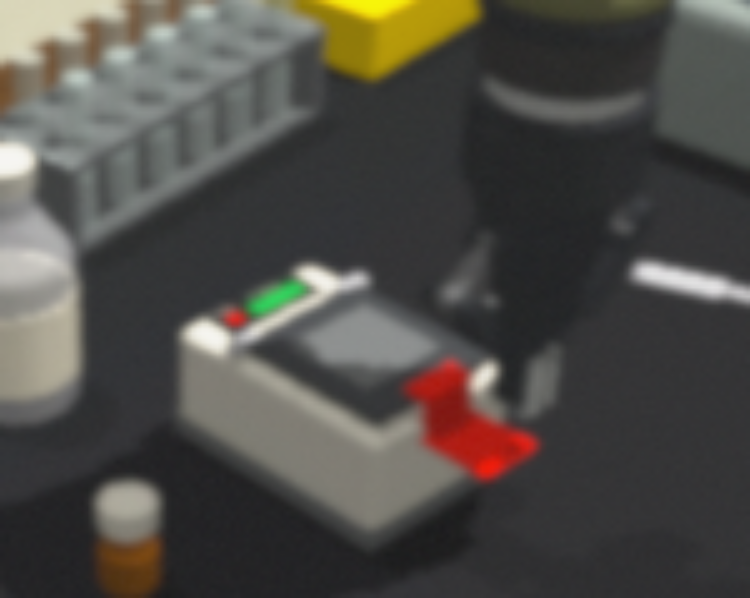

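View pics/wrist2.png

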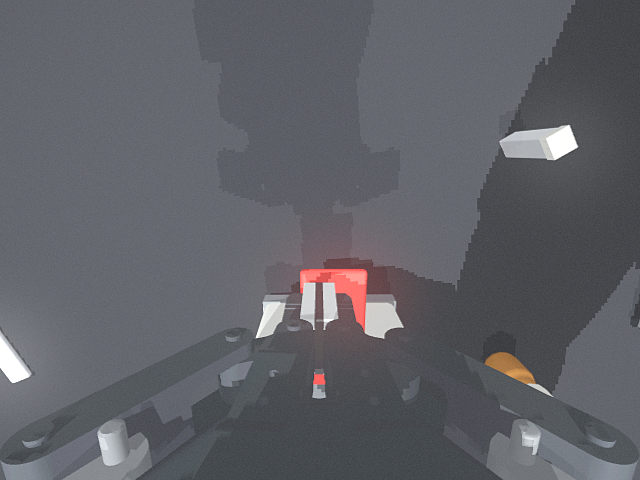

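The fingers are about 8 mm to the holder's right of the pad centre (wrist columns 319 against 334). I'll correct that and go down to just above the pad.

Call:
servo_tool(targets=[0, 0, 0.009, 0.001, 0, 0, 0.012, 0, 0, 0, 0, 0.01, 0, 0, 0, 0, 0, 0, 0, 0])

```text
time: 4.97
eef_pos: [0.5073, -0.123, 0.0857]
ee_rot: [[0.001, 0.108, 0.994], [0.01, 0.994, -0.108], [-1.0, 0.01, 0.0]]
contact_force: [-0.3, 0.2, -0.0]
finger_gap: 0.002
```

```bash
python3 -c "
from h import *
where(W(-.092,0,.08))
snap('wrist','wrist3.png')"
```

```text
holder xy -0.0903 0.0024 z 0.0857 yaw y 1.462 q [-0.24  0.29 -0.47  0.82  0.01 -0.14] F [-0.3  0.2 -0. ]
target [ 0.5053 -0.1251  0.08  ] tool shift [ 0.0057 -0.0024 -0.0017]
```

View pics/wrist3.png

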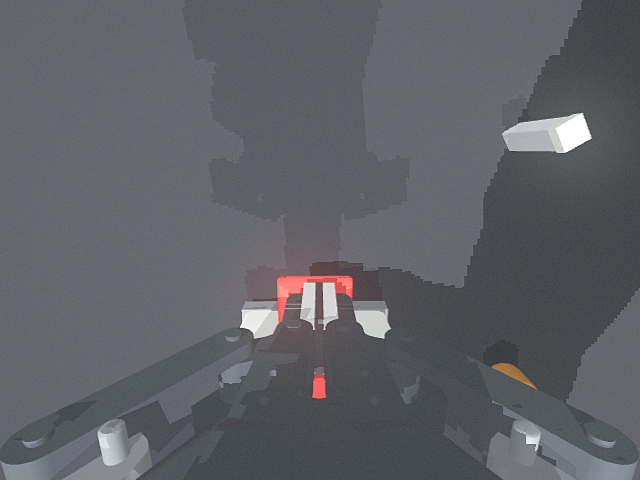

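Now centred: the pad spans columns 278–352 and the fingers are at 319. I'll press gently.

Call:
servo_tool(targets=[0, 0.004, 0, -0.001, 0, 0, 0.004, 0, 0, 0, 0, 0.003, 0, 0, 0])

```text
time: 5.4
eef_pos: [0.5059, -0.1229, 0.0751]
ee_rot: [[0.001, 0.109, 0.994], [0.01, 0.994, -0.109], [-1.0, 0.01, -0.0]]
contact_force: [-2.2, 0.8, 6.5]
finger_gap: 0.003
```

Call:
servo_tool(targets=[0, 0.002, 0, 0, 0, 0, 0.001, 0, 0, 0])

```text
time: 5.65
eef_pos: [0.5058, -0.1229, 0.0726]
ee_rot: [[0.001, 0.109, 0.994], [0.01, 0.994, -0.109], [-1.0, 0.01, -0.0]]
contact_force: [-2.2, 0.7, 6.9]
finger_gap: -0.001
```

```bash
python3 -c "
from h import *
where(W(-.092,0,.08))
snap('side','side4.png')
im=cv2.imread('pics/side4.png')[130:260,290:440];cv2.imwrite('pics/side4z.png',cv2.resize(im,None,fx=5,fy=4.6))"
```

```text
holder xy -0.0917 0.0023 z 0.0726 yaw y 1.462 q [-0.24  0.3  -0.48  0.79  0.01 -0.14] F [-2.2  0.7  6.9]
target [ 0.5053 -0.1251  0.08  ] tool shift [-0.0074 -0.0022 -0.0003]
```

View pics/side4z.png

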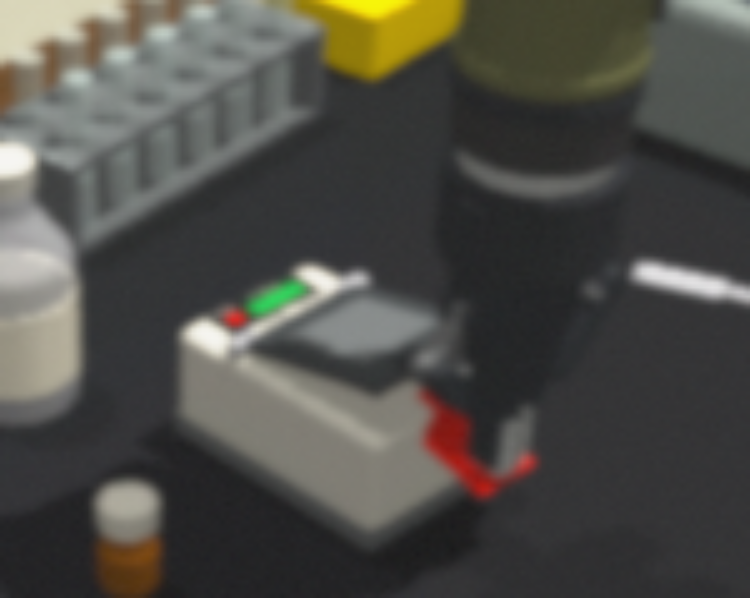

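The tab is down and the lid has come free and is rising. I'll back off toward the robot and upward so it has room.

Call:
servo_tool(targets=[0, -0.008, 0, -0.01, 0, 0, -0.01, 0, -0.03, 0, 0, -0.03, 0, -0.03, 0, 0, -0.03, 0, 0, 0, 0, 0, 0, 0, 0, 0, 0, 0, 0, 0, 0, 0, 0, 0, 0, 0, 0, 0, 0, 0])

```text
time: 6.7
eef_pos: [0.4308, -0.1154, 0.1512]
ee_rot: [[-0.001, 0.109, 0.994], [0.01, 0.994, -0.109], [-1.0, 0.01, -0.002]]
contact_force: [0.1, -0.8, 0.0]
finger_gap: 0.001
```

```bash
python3 -c "
from h import *
where(W(-.05,0,.149))
snap('side','side5.png')
im=cv2.imread('pics/side5.png')[130:260,290:440];cv2.imwrite('pics/side5z.png',cv2.resize(im,None,fx=5,fy=4.6));snap('wrist','wrist5.png')"
```

```text
holder xy -0.1671 0.0013 z 0.1512 yaw y 1.461 q [-0.27  0.09 -0.55  0.94  0.01 -0.16] F [ 0.1 -0.8  0. ]
target [ 0.547  -0.1299  0.149 ] tool shift [ 0.0019 -0.0017  0.1171]
```

View pics/side5z.png

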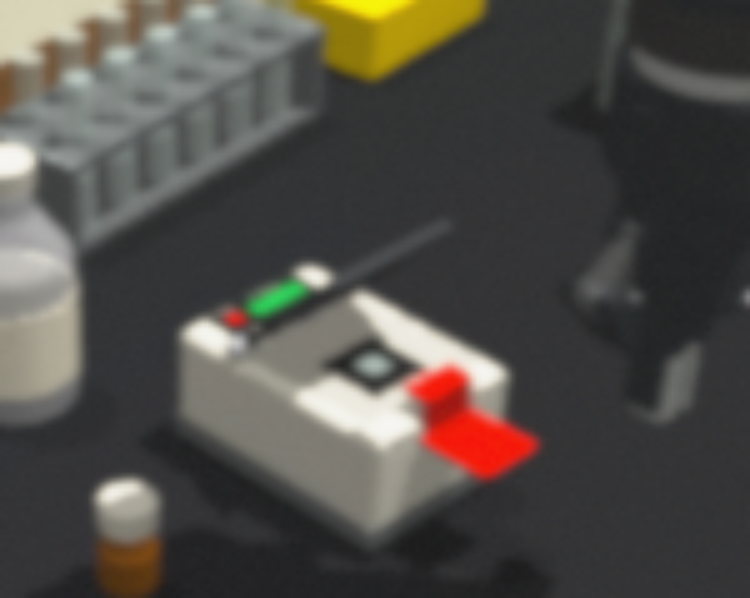

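View pics/wrist5.png

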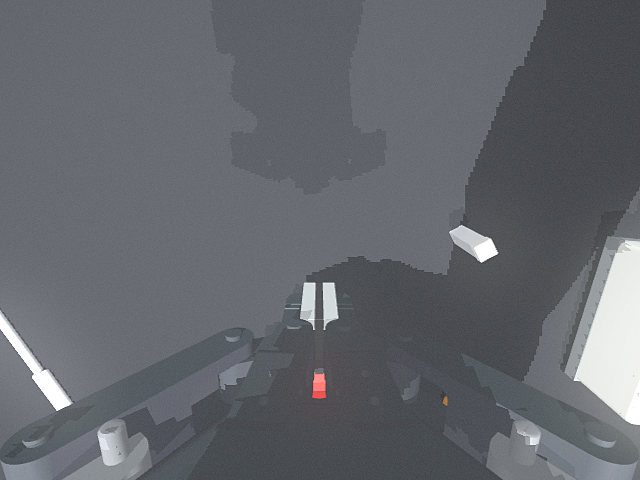

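The lid is standing at about 0.9 rad and the tab is back up. The fingertips are at about 137 mm, below the lip at 148 mm, so I'll move in along the tool's z to push it.

Call:
servo_tool(targets=[0, 0, 0, 0.03, 0, 0, 0, 0, 0.03, 0, 0, 0, 0, 0.03, 0, 0, 0, 0, 0.02, 0, 0, 0, 0, 0.01, 0, 0, 0, 0, 0.01, 0, 0, 0, 0, 0.01, 0, 0, 0, 0, 0.01, 0])

```text
time: 7.8
eef_pos: [0.5816, -0.1317, 0.1476]
ee_rot: [[-0.008, 0.11, 0.994], [0.012, 0.994, -0.109], [-1.0, 0.011, -0.009]]
contact_force: [-1.3, 0.6, 1.2]
finger_gap: -0.0
```

```bash
python3 -c "
from h import *
where(W(.033,0,.149))
snap('side','side6.png')
im=cv2.imread('pics/side6.png')[100:260,270:440];cv2.imwrite('pics/side6z.png',cv2.resize(im,None,fx=4,fy=3.7))"
```

```text
holder xy -0.0154 0.0021 z 0.1476 yaw y 1.461 q [-0.23  0.37 -0.2   1.02  0.01 -0.12] F [-1.3  0.6  1.2]
target [ 0.6295 -0.1392  0.149 ] tool shift [-0.0018 -0.0022  0.0484]
```

View pics/side6z.png

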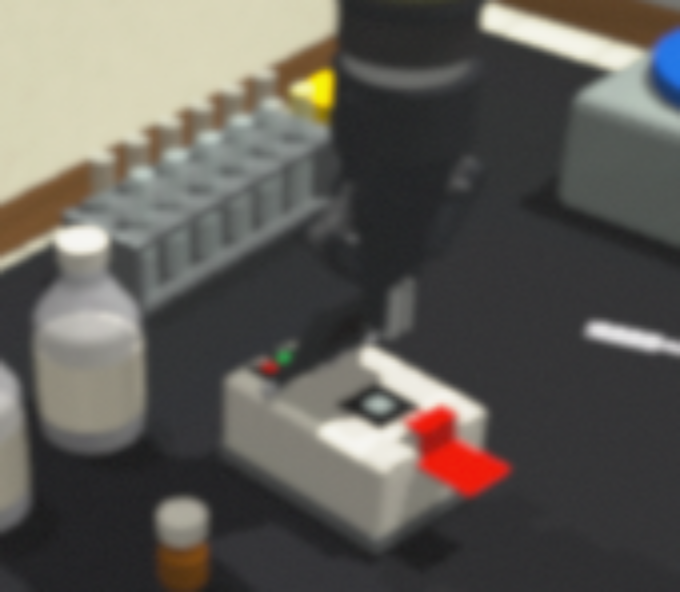

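The fingers have met the lid (about 1.3 N) and it is moving. I'll keep pushing.

Call:
servo_tool(targets=[0, 0, 0, 0.01, 0, 0, 0, 0, 0.01, 0, 0, 0, 0, 0.01, 0, 0, -0.001, 0, 0.008, 0])

```text
time: 8.35
eef_pos: [0.6231, -0.1363, 0.1485]
ee_rot: [[-0.007, 0.11, 0.994], [0.011, 0.994, -0.109], [-1.0, 0.011, -0.008]]
contact_force: [-0.6, -0.1, -0.7]
finger_gap: 0.003
```

```bash
python3 -c "
from h import *
where(W(.033,0,.149))
snap('side','side7.png')
im=cv2.imread('pics/side7.png')[100:260,270:440];cv2.imwrite('pics/side7z.png',cv2.resize(im,None,fx=4,fy=3.7))"
```

```text
holder xy 0.0263 0.0022 z 0.1485 yaw y 1.461 q [-0.22  0.44 -0.09  1.05  0.01 -0.11] F [-0.6 -0.1 -0.7]
target [ 0.6295 -0.1392  0.149 ] tool shift [-0.0006 -0.0022  0.0067]
```

View pics/side7z.png

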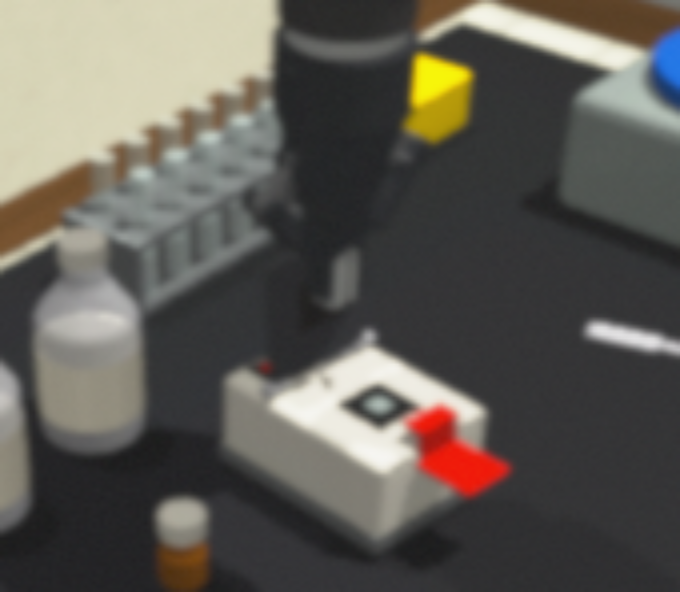

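Call:
servo_tool(targets=[0, 0, 0, 0.004, 0, 0, 0, 0, 0.004, 0, 0, 0, 0, 0.002, 0])

```text
time: 8.78
eef_pos: [0.6343, -0.1375, 0.1482]
ee_rot: [[-0.006, 0.109, 0.994], [0.011, 0.994, -0.109], [-1.0, 0.011, -0.008]]
contact_force: [-2.2, -0.0, -0.1]
finger_gap: 0.002
```

Call:
servo_tool(targets=[0, 0, 0, 0.002, 0, 0, 0, 0, 0.002, 0])

```text
time: 9.02
eef_pos: [0.6347, -0.1376, 0.1481]
ee_rot: [[-0.013, 0.11, 0.994], [0.012, 0.994, -0.11], [-1.0, 0.01, -0.014]]
contact_force: [-7.5, 0.7, 6.4]
finger_gap: 0.002
```

```bash
python3 -c "
from h import *
where(W(.033,0,.149))"
```

```text
holder xy 0.038 0.0022 z 0.1481 yaw y 1.461 q [-0.22  0.47 -0.05  1.07  0.01 -0.11] F [-7.5  0.7  6.4]
target [ 0.6295 -0.1392  0.149 ] tool shift [-0.0009 -0.0022 -0.005 ]
```

The force jumped to 7.5 N while the tool barely moved, so the lid is at its stop. I'll back straight away toward the robot and check.

Call:
servo_tool(targets=[0, 0, 0, 0, 0, 0, 0, 0, -0.01, 0, 0, 0, 0, -0.02, 0, 0, 0, 0, -0.03, 0, 0, 0, 0, -0.03, 0, 0, -0.01, 0, -0.03, 0, 0, -0.02, 0, -0.02, 0, 0, -0.02, 0, 0, 0, 0, 0, 0, 0, 0, 0, 0, 0, 0, 0])

```text
time: 10.28
eef_pos: [0.4898, -0.122, 0.2009]
ee_rot: [[-0.007, 0.11, 0.994], [0.011, 0.994, -0.11], [-1.0, 0.01, -0.008]]
contact_force: [-0.8, 0.4, -1.1]
finger_gap: -0.002
```

```bash
python3 -c "
from h import *
where(W(.033,0,.149))
snap('side','side8.png');snap('scene','scene8.png')
im=cv2.imread('pics/side8.png')[100:260,270:440];cv2.imwrite('pics/side8z.png',cv2.resize(im,None,fx=4,fy=3.7))
d=load('side8.png')
for a in (1.5,1.6,1.7,1.85):
  c,s=np.cos(a),np.sin(a)
  # lip corners at half thickness
  print(a,[((proj(d,W(.035-.088*c,y,.0795+.088*s))-[270,100])*[4,3.7]).round(0) for y in(.038,-.038)])
"
```

```text
holder xy -0.1078 0.0014 z 0.2009 yaw y 1.461 q [-0.25  0.17 -0.34  1.07  0.01 -0.14] F [-0.8  0.4 -1.1]
target [ 0.6295 -0.1392  0.149 ] tool shift [ 0.0507 -0.0023  0.1412]
1.5 [array([282., 271.]), array([378., 224.])]
1.6 [array([271., 265.]), array([367., 219.])]
1.7 [array([260., 260.]), array([356., 214.])]
1.85 [array([244., 255.]), array([339., 210.])]
```

View pics/side8z.png

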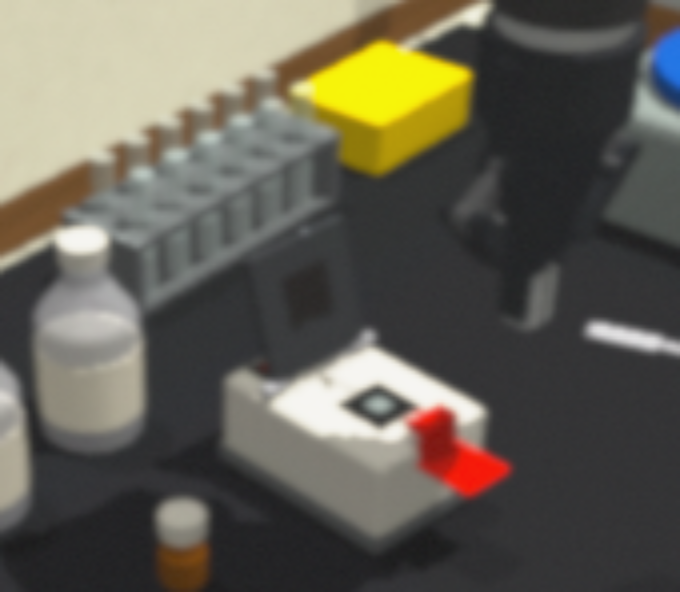

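View pics/scene8.png

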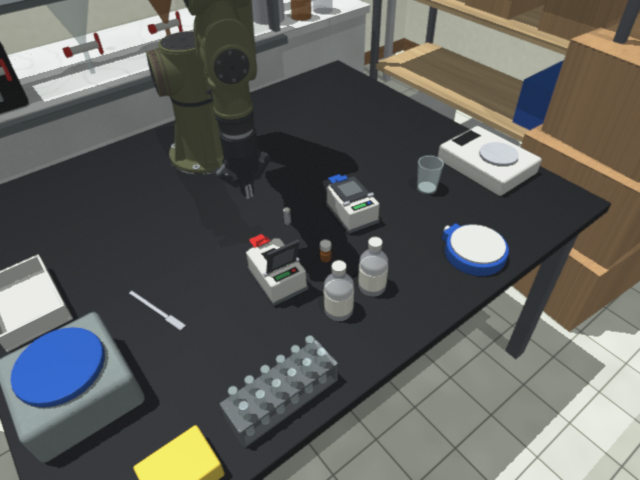

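The lid's top corners are at about (247,262) and (345,215) in the zoomed side view. Predictions are (260,260)/(356,214) at 1.70 rad and (244,255)/(339,210) at 1.85, so the lid is at roughly 1.8. The tab is up, the blue holder is shut, and the loose things look unmoved.

```bash
python3 -c "
from h import *
a=load('scene0.png')['frame'];b=load('scene8.png')['frame']
for n,(x,y,w,h) in dict(bottles=(322,236,68,86),vial=(318,238,16,26),cuv=(282,205,12,22),beaker=(414,155,32,42),spat=(128,288,60,44),blue=(325,172,56,60)).items(): print(n,np.abs(a[y:y+h,x:x+w].astype(int)-b[y:y+h,x:x+w]).mean().round(1))
print(finish_job())"
```

```text
bottles 5.2
vial 25.6
cuv 10.0
beaker 0.7
spat 3.2
blue 4.8
the job is handed in; nothing more can be done
None
```

I pressed the red tab with the closed fingers until the lid came free, backed off, then pushed the lid back to its stop and withdrew. I then handed the job in at about 10 s on the robot's clock; no verdict is reported.

**Forces:** pressing the tab took about 7 N. At the lid's stop the force rose to about 7.5 N sideways while the tool barely moved.

**Last pictures:**
- **Red holder:** the lid is at roughly 1.8 rad, judged from its top corners in the side view. That is above the 1.7 needed, though I had no joint reading to confirm it. The tab is back up and the arm is clear.
- **Blue holder:** it looks shut.
- **Loose things:** all of them look to be where they started.

**A check that disagreed:** comparing the scene pictures before and after, the pixels around the vial changed a lot (25.6 grey levels on average) and around the cuvette moderately (10). The other spots changed by 5 or less. In the picture both still stand in place, and the fingers never went near them. I put the change down to the arm's moving shadow but didn't measure it further.

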